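Find the brake handle whose lever still stops short of the bar

ROBOT

A 6-joint arm with a two-finger parallel gripper is mounted at the origin on a cart in front of the work surface, level with it; the furniture and walls round the work are solid. World frame = base frame: x ahead of the robot, y to its left, z up, the work surface at z = 0. Lengths are in m, angles in rad, forces in N, time in s.
With the tool pointing down it reaches from about 0.25 to 0.725 m from the base axis. Payload 4 kg.
Tool frame: the origin (TCP) lies on the centre line of the jaws, within the pads' length; the fingertips stand 17 mm ahead of it and the grasp point (between the pads) lies 2 mm behind it; z points along the fingers, y is the line along which they close (so a half turn about z gives the same grasp; the last joint's range is limited). The gripper opens to 85 mm and grips with 20 to 120 N. Pads are 22 mm wide; open, the fingers measure 114 mm over their backs; the gripper's body (76 mm by 85 mm) begins 54 mm behind the grasp point. The pads swing forward as they close: fully open they stand 13 mm farther back than shut.
Start: joints at [-1.341, 0.241, 0.005, 1.335, 0, 1.571], TCP at [0.114, -0.487, 0.248] pointing down, gripper open.
Joint ranges: [-2.72, 2.72], [-1.05, 1.87], [-1.09, 1.28], [-1.99, 2.15], [-1.42, 1.44], [-3.14, 3.14]. Speed limits (rad/s): [2.79, 2.79, 3.14, 3.14, 3.14, 3.14].

INTERFACE

Orientations are given as a unit quaternion [x, y, z, w].
In Python, from workcell import get_obs, imaging, order gives the robot as it stands.
- The arm moves only by the tool apply_moves, never from a script. Its argument "targets" is a list that holds one entry, the list of rows, each a list of 5 numbers: the shift along the world's x, y, z in units of 40 mm (1.0 is 40 mm), then the turn about the world's z in degrees, then the gripper command: -1 is shut, 1 is fully open, values between are in proportion. In form: [[[dx, dy, dz, turn, fingers], ...]]. A call has 1 to 8 rows; each row shifts and turns the commanded pose from where the row before left it; what a row does not reach is not made up. A row lasts 1/12 s, in which the tool goes at most 41.7 mm and 7.16 degrees, less where a joint would pass 70% of its speed; a pose out of reach is approached as far as the arm can. A call is refused whole if a number of a shift passes 1 or a number of a turn 7.16, either way. A call with a gripper value outside its range is refused whole. The fingers move at their own pace and stop on an object; the grip force is fixed at half the most. Time passes only in rows, so rows that do not move let the fingers close. It gives the time, the measured TCP pose, the force, the opening and the grip force at its end, in the units of the state.
- get_obs(): the state, without advancing time (a new reading comes with each control period).
- imaging.camera(name): name is "side" or "top" or "wrist"; returns (picture, depth): 384x512x3 uint8, blue, green, red; 384x512 float32, m along the optical axis (not along the pixel's ray), 0 where there is no reading.
- imaging.get_calibration(name): a dict with "camera_matrix" (3x3 intrinsics, pixels), "eye" and "rotation" of the camera in the world; the wrist camera has in their place "hand_eye" (4x4, takes a point from camera to tool coordinates, whose origin is the TCP and whose axes are the flange's). Camera axes: x right, y down, z forward; pixel columns grow to the right and rows downward; lengths in m; the calibration is good to about 2 mm. A picture is of the moment at which its call begins: read the wrist's pose just before it. get_calibration takes no time and is no camera call.
- order.job_done(): hands the job in; it is judged then, once.
The state is a dict: "clock": time; "joint_pos": joint angles; "joint_vel": joint speeds; "tau": joint torques, N m; "eef_pos": TCP position; "tool_rot": TCP orientation; "ft_force": force on the tool from outside, world axes, zero at the start; "ft_torque": the same for the moment, N m; "grip_width": finger opening in m; "grasp_force": force on a finger pad.
Only numpy, scipy, OpenCV 4.12 (cv2) and the standard library are available. Lean on these libraries where they do the work, as an engineer would, in place of code of your own. Each camera call takes 0.05 s, during which the arm holds its last target. There are 200 camera calls.

TASK

One of these two trolley brake handles is worn. With the backs of the fingers press the left-hand lever in until it will go no further, let it spring back out, then press the right-hand lever in the same way, to find which one still stops short of its bar; finish with the fingers holding that sound lever pressed in against its stop, and the worn one let out. Grasp nothing, keep the fingers off the bars, and leave the glassware and other things around undisturbed.

Things in the scene. Friction and masses are not known exactly. Their poses are not given: they have to be found in the camera images.
- handle_a: one of two trolley brake handles of identical looks, on a grey base plate (86 x 176 mm in x, y, 14 thick) fixed to the worktop; which one is on the left varies. Origin under the plate's centre; x is the direction in which the lever is pressed, towards the bar (roughly away from the robot), y runs along the bar, z up. Highest part 140 mm; above the plate nothing stands in front of the lever
- lever_a (a joint): angle of handle_a's lever, rad: 0 at rest, slanting 0.40 rad out from the bar; grows as pressed. Spring return: at lever_a_face 2 N starts it, 3.5 to 5 N takes it to its stop, where it goes rigid. One handle is sound: its lever stops at 0.29, its end 16 mm short of the sleeve. The other is worn: it goes on to 0.43, end against the sleeve. Find which by pressing
- lever_a_face (a point): point on the front (robot-side) face of the aluminium lever at mid-height, 85 mm from its pivot: a good place to press. Moves with the lever, 24 mm by 0.29 rad, 35 mm by 0.43. Lever 10 mm thick, 16 high, 120 long; upright pivot at x -24, y +55, z 115 mm in handle_a, the lever running from it towards -y, in front of the bar
- bar_a: the round bar of handle_a, black ribbed rubber sleeve of radius 15 mm, along y between two posts at y = +-76 mm, 115 mm above the worktop; origin at its middle; the fingers must not touch it
- handle_b: one of two trolley brake handles of identical looks, on a grey base plate (86 x 176 mm in x, y, 14 thick) fixed to the worktop; which one is on the left varies. Origin under the plate's centre; x is the direction in which the lever is pressed, towards the bar (roughly away from the robot), y runs along the bar, z up. Highest part 140 mm; above the plate nothing stands in front of the lever
- lever_b (a joint): angle of handle_b's lever, rad: 0 at rest, slanting 0.40 rad out from the bar; grows as pressed. Spring return: at lever_b_face 2 N starts it, 3.5 to 5 N takes it to its stop, where it goes rigid. One handle is sound: its lever stops at 0.29, its end 16 mm short of the sleeve. The other is worn: it goes on to 0.43, end against the sleeve. Find which by pressing
- lever_b_face (a point): point on the front (robot-side) face of the aluminium lever at mid-height, 85 mm from its pivot: a good place to press. Moves with the lever, 24 mm by 0.29 rad, 35 mm by 0.43. Lever 10 mm thick, 16 high, 120 long; upright pivot at x -24, y +55, z 115 mm in handle_b, the lever running from it towards -y, in front of the bar
- bar_b: the round bar of handle_b, black ribbed rubber sleeve of radius 15 mm, along y between two posts at y = +-76 mm, 115 mm above the worktop; origin at its middle; the fingers must not touch it
- flask_amber_2: small conical flask with amber broth, 52 mm wide, 85 mm tall, standing between the two handles; leave it alone; origin under its centre
- flask_amber_3: small conical flask with amber broth, 52 mm wide, 85 mm tall, at the right; leave it alone; origin under its centre
- rubber_bulb: red rubber pipette bulb, 51 mm wide, 76 mm tall, at the left; leave it alone; origin under its centre
- foil_7: foil-wrapped flask, 57x64x137 mm, behind the middle; leave it alone; origin under its centre
- marker_pen: marker pen lying near the front edge, 12 mm thick, 132 mm long along its y axis; leave it alone; origin under its middle
- bar_retriever: thin white plastic rod lying near the front edge, 9 mm thick, 259 mm long along its y axis; leave it alone; origin under its middle

How it is judged:
On the way, in this order (a step that is already met when the one before it is completed fails the run):
1. the left-hand lever is pressed in to where it stops, the right-hand one left out (((y of handle_a in the frame of handle_b above 0 m and value of joint lever_a above 0.27 rad and contact force between the fingers and lever_a above 1 N and value of joint lever_b below 0.08 rad) or (y of handle_b in the frame of handle_a above 0 m and value of joint lever_b above 0.4 rad and contact force between the fingers and lever_b above 1 N and value of joint lever_a below 0.08 rad))), for 0.2 s.
2. the right-hand lever is pressed in to where it stops, the left-hand one let out again (((y of handle_b in the frame of handle_a above 0 m and value of joint lever_a above 0.27 rad and contact force between the fingers and lever_a above 1 N and value of joint lever_b below 0.08 rad) or (y of handle_a in the frame of handle_b above 0 m and value of joint lever_b above 0.4 rad and contact force between the fingers and lever_b above 1 N and value of joint lever_a below 0.08 rad))), for 0.2 s.
At the end, for the whole second after the job is handed in: the sound lever (the one that stops short of the bar) is held in at its stop (joint over 0.27 rad) by the fingers (over 1 N) and still; the worn lever is out (under 0.08 rad) (value of joint lever_a above 0.27 rad and contact force between the fingers and lever_a above 1 N and value of joint lever_b below 0.08 rad and velocity of joint lever_a below 0.1 rad/s); the arm keeps its last pose, push and grip.
It fails at once if the fingers press on a bar (squeezing or gripping lever and bar together) (contact force between the fingers and bar_a above 1 N or contact force between the fingers and bar_b above 1 N).
It fails at once if a bystander is moved by more than 15 mm, lifted or knocked over (distance of any of flask_amber_2, flask_amber_3, rubber_bulb, foil_7, marker_pen, bar_retriever from where it was at the start of the episode above 0.015 m).
It also fails if it takes over 64 s, if anything falls off the work surface, if the arm or the gripper's body presses on something with over 40 N, if the wrist force passes 120 N, or if a joint passes its speed limit or range.

## Working session

There is one attempt and no reset: what is moved stays moved. The work goes in short steps, Python scripts to look and compute and a tool call to move; the robot and the scene stay as the last step left them, time stands still between calls to the robot, and variables do not carry over. Pictures are saved under pics/ and viewed, at most 10 in all, crops included, and the job is handed in when it is done.

Besides the shell and the picture viewer there is one more tool, called after "Request:" as name(argument=value, ...), one argument or row to a line, values as JSON. apply_moves: Moves the arm, as the interface text tells. Its arguments: {"type":"object","properties":{"targets":{"type":"array","items":{"type":"array","items":{"type":"array","items":{"type":"number"}}}}},"required":["targets"]}

```bash
mkdir -p pics
python3 - <<'E'
from workcell import get_obs, imaging
import cv2,numpy as np
o=get_obs();print(o['clock'],o['eef_pos'],o['tool_rot'],o['grip_width'],o['ft_force'])
ims=[]
for n in("top","side"):
    p,d=imaging.camera(n);c=imaging.get_calibration(n);np.savez(n+'.npz',p=p,d=d,K=c['camera_matrix'],eye=c['eye'],R=c['rotation'])
    print(n,c); cv2.imwrite(f'pics/{n}0.png',p)
E
```

```text
0.0 [ 0.11374611 -0.48627704  0.24740742] [ 9.93405777e-01  1.14646628e-01 -1.30631847e-04 -1.04673003e-03] 0.08534516816890596 [-0.16820025  0.07535262  0.43806656]
top {'camera_matrix': array([[406.56888954,   0.        , 258.17715847],
       [  0.        , 406.56888954, 191.58204493],
       [  0.        ,   0.        ,   1.        ]]), 'eye': array([ 0.43355764, -0.03680378,  1.29324612]), 'rotation': array([-0.70024446,  0.71306806, -0.01592805,  0.03062587])}
side {'camera_matrix': array([[372.86404217,   0.        , 256.0058968 ],
       [  0.        , 372.86404217, 190.79606803],
       [  0.        ,   0.        ,   1.        ]]), 'eye': array([0.15067633, 0.91652952, 0.67435691]), 'rotation': array([-0.14317983,  0.8522967 , -0.49392654,  0.09553243])}
```

View pics/top0.png

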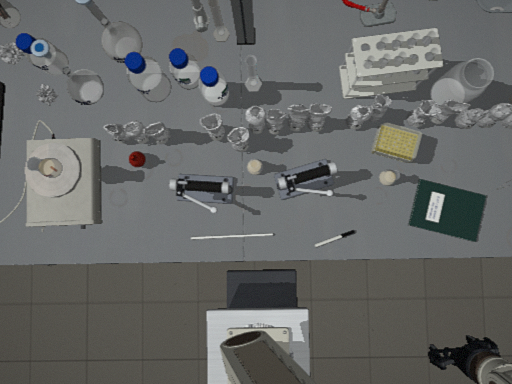

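View pics/side0.png

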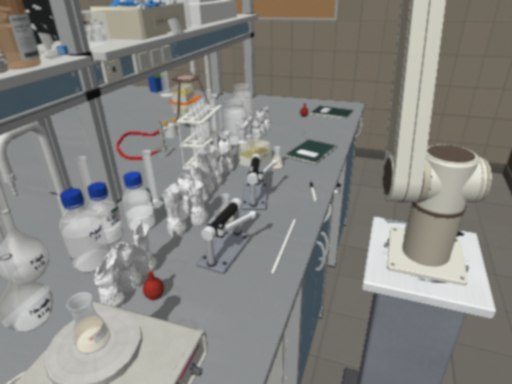

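The top view shows the left handle with its bar at about (203,186) and its lever tip at (213,210). The right handle's bar is at about (305,178) and its lever tip at (330,192). One flask stands between them at (254,167), with a rod and a pen in front.

```bash
cat > h.py <<'E'
import numpy as np,cv2
from scipy.spatial.transform import Rotation as Ro
def load(n):
    z=np.load(n+'.npz');return z['p'],z['d'],z['K'],z['eye'],Ro.from_quat(z['R']).as_matrix()
def cast(uv,z,K,eye,R):
    uv=np.atleast_2d(uv).astype(float);r=np.c_[(uv-K[:2,2])/K[0,0],np.ones(len(uv))]@R.T
    return eye+r*((z-eye[2])/r[:,2])[:,None]
E
python3 - <<'E'
from h import *
p,d,K,eye,R=load('top')
g=p.max(2)
for nm,(x0,x1,y0,y1) in dict(L=(165,240,170,220),R=(272,345,155,205)).items():
    m=np.zeros_like(g);m[y0:y1,x0:x1]=(g[y0:y1,x0:x1]<45)*255
    n,l,s,c=cv2.connectedComponentsWithStats(m);i=1+np.argmax(s[1:,4])
    (cx,cy),wh,a=r=cv2.minAreaRect(np.argwhere(l==i)[:,::-1].astype(np.float32))
    b=cv2.boxPoints(r);P=cast(b,.125,K,eye,R)
    C=cast([[cx,cy]],.125,K,eye,R)[0]
    e=[P[1]-P[0],P[2]-P[1]];e=max(e,key=np.linalg.norm);e*=np.sign(e[1])
    print(nm,s[i],(cx,cy),wh,a,'C',C.round(4),'len',np.linalg.norm(e),'yaw deg',np.degrees(np.arctan2(-e[0],e[1])))
    # bright lever pixels
    m2=np.zeros_like(g);m2[y0:y1,x0:x1]=(p[y0:y1,x0:x1].min(2)>170)*255
    q=np.argwhere(m2)[:,::-1];W=cast(q,.123,K,eye,R)
    k=np.argsort(W[:,0])[:6];print('front bright',W[k].round(3).tolist(),q[k].tolist())
for uv,z in [((137,159),.04),((254,167),.05),((387,177),.05),((192,238),.005),((273,235),.005),((316,245),.005),((354,232),.005)]:print(uv,cast([uv],z,K,eye,R).round(3)[0])
crop=np.hstack([cv2.resize(p[150:225,x:x+85],None,fx=4.5,fy=4.5,interpolation=cv2.INTER_CUBIC) for x in(162,268)]);cv2.imwrite('pics/crop1.png',crop)
E
```

```text
L [177 181  45  15 386] (198.83819580078125, 186.8970489501953) (13.421886444091797, 44.79075241088867) 85.60128784179688 C [0.5276 0.1582 0.125 ] len 0.12998286743811255 yaw deg 3.290830970461399
front bright [[0.454, 0.118, 0.123], [0.457, 0.112, 0.123], [0.457, 0.115, 0.123], [0.457, 0.118, 0.123], [0.457, 0.121, 0.123], [0.457, 0.124, 0.123]] [[213, 212], [215, 211], [214, 211], [213, 211], [212, 211], [211, 211]]
R [294 165  36  19 329] (311.1950378417969, 173.8944854736328) (10.00557804107666, 36.066619873046875) 74.57783508300781 C [ 0.559  -0.1668  0.125 ] len 0.10393315561767429 yaw deg 14.37264350329295
front bright [[0.497, -0.219, 0.123], [0.497, -0.216, 0.123], [0.497, -0.214, 0.123], [0.5, -0.222, 0.123], [0.5, -0.219, 0.123], [0.5, -0.217, 0.123]] [[330, 195], [329, 195], [328, 195], [331, 194], [330, 194], [329, 194]]
(137, 159) [0.626 0.366 0.04 ]
(254, 167) [ 0.592 -0.     0.05 ]
(387, 177) [ 0.553 -0.406  0.05 ]
(192, 238) [0.376 0.201 0.005]
(273, 235) [ 0.381 -0.055  0.005]
(316, 245) [ 0.347 -0.189  0.005]
(354, 232) [ 0.386 -0.309  0.005]
```

View pics/crop1.png

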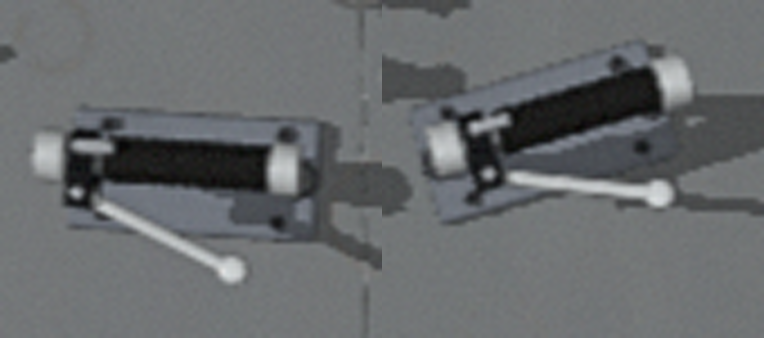

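The crop shows both handles clearly. I can pick out the posts, the pivots and the ball tips of the levers, so I'll work out the handle frames from those.

Run:
```python
from h import *
p,d,K,eye,R=load('top')
for nm,px in dict(L=[(48,155),(285,168),(78,192),(232,270)],R=[(446,148),(674,82),(489,173),(660,193)]).items():
    off=162 if nm=='L' else 268-382/4.5
    uv=np.array(px)/4.5+[off,150]-.4
    P=cast(uv,.125,K,eye,R);print(nm,'depthz',[round(float(eye[2]-d[int(round(v)),int(round(u))]),3) for u,v in uv])
    e=P[0]-P[1];yaw=np.arctan2(-e[0],e[1]);C=(P[0]+P[1])[:2]/2
    M=np.array([[np.cos(yaw),-np.sin(yaw)],[np.sin(yaw),np.cos(yaw)]])
    print(' C',C.round(4),'yaw',np.degrees(yaw).round(1),'span',np.linalg.norm(e).round(3))
    print(' pivot,tip in handle',((P[2:,:2]-C)@M).round(4).tolist())
    for q in(0,.29,.43):
        f=.4-q;D=np.array([-np.sin(f),-np.cos(f)]);n=np.array([-np.cos(f),np.sin(f)])
        F=np.array([-.024,.055])+.085*D+.005*n
        print('  q',q,'face',(C+M@F).round(4),'tool centre(14.5 off along hx)',(C+M@(F-[.0145,0])).round(4),'hx',M[:,0].round(3))
```

```text
L depthz [0.122, 0.129, 0.127, 0.118]
 C [0.5317 0.159 ] yaw -4.2 span 0.153
 pivot,tip in handle [[-0.0227, 0.0556], [-0.0672, -0.0467]]
  q 0 face [0.4686 0.1422] tool centre(14.5 off along hx) [0.4542 0.1433] hx [ 0.997 -0.074]
  q 0.29 face [0.4914 0.1329] tool centre(14.5 off along hx) [0.4769 0.134 ] hx [ 0.997 -0.074]
  q 0.43 face [0.5031 0.1309] tool centre(14.5 off along hx) [0.4887 0.132 ] hx [ 0.997 -0.074]
R depthz [0.128, 0.13, 0.133, 0.126]
 C [ 0.5556 -0.1551] yaw 15.1 span 0.152
 pivot,tip in handle [[-0.0231, 0.0541], [-0.0657, -0.0468]]
  q 0 face [ 0.5016 -0.1918] tool centre(14.5 off along hx) [ 0.4876 -0.1955] hx [0.965 0.26 ]
  q 0.29 face [ 0.5261 -0.193 ] tool centre(14.5 off along hx) [ 0.5121 -0.1968] hx [0.965 0.26 ]
  q 0.43 face [ 0.5379 -0.191 ] tool centre(14.5 off along hx) [ 0.5239 -0.1948] hx [0.965 0.26 ]
```

Request:
apply_moves(
  targets=[
    [[0,0,0,7,-1],[0,0,0,7,-1],[0,0,0,7,-1],[0,0,0,7,-1],[0,0,0,7,-1],[0,0,0,7,-1],[0,0,0,7,-1],[0,0,0,7,-1]],
  ],
)

```text
clock: 0.77
eef_pos: [0.1138, -0.4865, 0.2478]
tool_rot: [0.822, 0.57, 0.0, -0.001]
ft_force: [-0.5, -0.7, 0.4]
grip_width: -0.0001
grasp_force: 0.0
```

Request:
apply_moves(
  targets=[
    [[0.4,0.9,0,6,-1],[0.4,0.9,0,6,-1],[0.4,0.9,0,4.5,-1],[0.4,0.9,0,0,-1],[0.4,0.9,0,0,-1],[0.4,0.9,0,0,-1],[0.4,0.9,0,0,-1],[0.4,0.9,0,0,-1]],
  ],
)

```text
clock: 1.43
eef_pos: [0.2418, -0.197, 0.2481]
tool_rot: [0.734, 0.679, 0.0, -0.0]
ft_force: [1.4, 0.7, 0.9]
grip_width: -0.0003
grasp_force: 0.0
```

Request:
apply_moves(
  targets=[
    [[0.4,0.9,0,0,-1],[0.4,0.9,0,0,-1],[0.4,0.9,0,0,-1],[0.4,0.9,0,0,-1],[0.4,0.9,0,0,-1],[0.4,0.9,0,0,-1],[0.4,0.9,0,0,-1],[0.4,0.9,0,0,-1]],
  ],
)

```text
clock: 2.1
eef_pos: [0.3699, 0.0913, 0.2482]
tool_rot: [0.733, 0.68, -0.0, 0.0]
ft_force: [0.5, -0.4, 0.3]
grip_width: 0.0001
grasp_force: 0.0
```

Request:
apply_moves(
  targets=[
    [[0,0,0,0,-1],[0,0,0,0,-1]],
  ],
)

```text
clock: 2.27
eef_pos: [0.3698, 0.0908, 0.2476]
tool_rot: [0.732, 0.682, -0.001, -0.0]
ft_force: [0.2, -0.9, -1.0]
grip_width: 0.0002
grasp_force: 0.0
```

Request:
apply_moves(
  targets=[
    [[0.25,0.24,-0.66,0,-1],[0.25,0.24,-0.66,0,-1],[0.25,0.24,-0.66,0,-1],[0.25,0.24,-0.66,0,-1],[0.25,0.24,-0.66,0,-1],[0.2,0,0,0,-1],[0.1,0,0,0,-1],[0,0,0,0,-1]],
  ],
)

```text
clock: 2.93
eef_pos: [0.4331, 0.1361, 0.1174]
tool_rot: [0.734, 0.679, 0.0, 0.0]
ft_force: [1.0, 0.0, -0.1]
grip_width: 0.0
grasp_force: 0.0
```

Run:
```python
from workcell import get_obs, imaging
import cv2,numpy as np
p,d=imaging.camera('side');q,_=imaging.camera('top')
cv2.imwrite('pics/near.png',np.hstack([cv2.resize(p[140:290,180:310],None,fx=3,fy=3,interpolation=3),cv2.resize(q[140:240,160:260],(390,450),interpolation=3)]))
print(get_obs()['eef_pos'],get_obs()['ft_force'])
```

```text
[0.43276002 0.13642409 0.11796891] [-0.42839345  0.14186898 -0.97079162]
```

View pics/near.png

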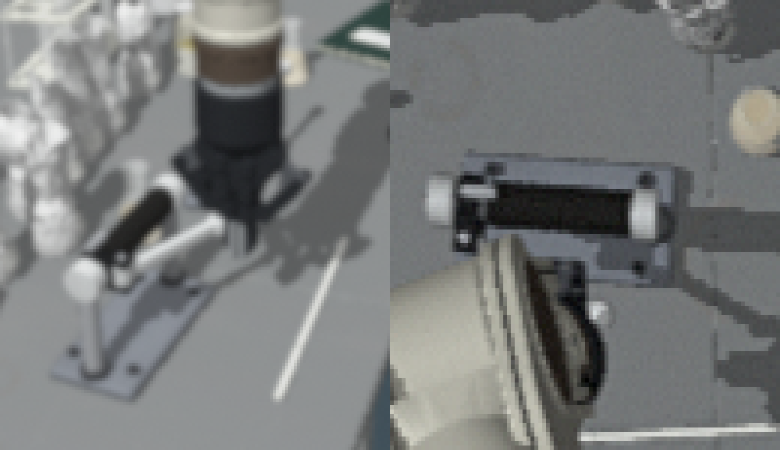

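The shut fingers (side crop, around (238,235)) stand just in front of the left lever. They are clear of everything else, so I'll press now.

Request:
apply_moves(
  targets=[
    [[0.15,-0.01,0,0,-1],[0.15,-0.01,0,0,-1],[0.15,-0.01,0,0,-1],[0.15,-0.01,0,0,-1],[0.1,-0.01,0,0,-1],[0.1,-0.01,0,0,-1],[0,0,0,0,-1],[0,0,0,0,-1]],
  ],
)

```text
clock: 3.7
eef_pos: [0.4635, 0.1346, 0.1159]
tool_rot: [0.733, 0.68, -0.001, -0.0]
ft_force: [-2.7, -0.6, 0.5]
grip_width: 0.0001
grasp_force: 1.4
```

Request:
apply_moves(
  targets=[
    [[0.1,-0.01,0,0,-1],[0.1,-0.01,0,0,-1],[0,0,0,0,-1],[0,0,0,0,-1]],
  ],
)

```text
clock: 4.03
eef_pos: [0.4718, 0.1338, 0.116]
tool_rot: [0.733, 0.68, -0.0, -0.0]
ft_force: [-3.9, -0.6, -1.0]
grip_width: 0.0001
grasp_force: 1.7
```

Request:
apply_moves(
  targets=[
    [[0.05,0,0,0,-1],[0.05,0,0,0,-1],[0,0,0,0,-1],[0,0,0,0,-1]],
  ],
)

```text
clock: 4.37
eef_pos: [0.4758, 0.1339, 0.1162]
tool_rot: [0.733, 0.68, -0.0, -0.0]
ft_force: [-4.1, -2.2, -1.2]
grip_width: -0.0001
grasp_force: 1.8
```

Request:
apply_moves(
  targets=[
    [[0.05,0,0,0,-1],[0.05,0,0,0,-1],[0,0,0,0,-1],[0,0,0,0,-1]],
  ],
)

```text
clock: 4.7
eef_pos: [0.4797, 0.1338, 0.1162]
tool_rot: [0.733, 0.68, -0.0, -0.0]
ft_force: [-4.5, -2.2, -0.3]
grip_width: 0.0001
grasp_force: 2.0
```

Request:
apply_moves(
  targets=[
    [[0.05,0,0,0,-1],[0,0,0,0,-1],[0,0,0,0,-1],[0,0,0,0,-1]],
  ],
)

```text
clock: 5.03
eef_pos: [0.4816, 0.1338, 0.1163]
tool_rot: [0.733, 0.68, -0.0, -0.0]
ft_force: [-3.9, -2.3, -1.3]
grip_width: 0.0002
grasp_force: 2.1
```

Request:
apply_moves(
  targets=[
    [[0.05,0,0,0,-1],[0.05,0,0,0,-1],[0,0,0,0,-1],[0,0,0,0,-1]],
  ],
)

```text
clock: 5.37
eef_pos: [0.4856, 0.1336, 0.1162]
tool_rot: [0.733, 0.68, -0.0, 0.0]
ft_force: [-5.3, -2.2, -0.6]
grip_width: 0.0001
grasp_force: 2.3
```

Request:
apply_moves(
  targets=[
    [[0.05,0,0,0,-1],[0.05,0,0,0,-1],[0,0,0,0,-1],[0,0,0,0,-1]],
  ],
)

```text
clock: 5.7
eef_pos: [0.4892, 0.1333, 0.1162]
tool_rot: [0.733, 0.68, -0.001, 0.0]
ft_force: [-5.6, -3.8, 0.6]
grip_width: 0.0002
grasp_force: 2.7
```

Request:
apply_moves(
  targets=[
    [[0.05,0,0,0,-1],[0,0,0,0,-1],[0,0,0,0,-1]],
  ],
)

```text
clock: 5.95
eef_pos: [0.4903, 0.1332, 0.1162]
tool_rot: [0.733, 0.68, -0.002, -0.001]
ft_force: [-7.1, -4.7, 2.8]
grip_width: -0.0002
grasp_force: 3.9
```

Request:
apply_moves(
  targets=[
    [[0.05,0,0,0,-1],[0,0,0,0,-1],[0,0,0,0,-1]],
  ],
)

```text
clock: 6.2
eef_pos: [0.4905, 0.1332, 0.1161]
tool_rot: [0.733, 0.68, -0.003, -0.002]
ft_force: [-12.3, -2.6, 6.7]
grip_width: -0.0001
grasp_force: 6.2
```

The left lever went rigid at x = 0.4905. I predicted 0.489 for worn and 0.477 for sound, so the left one is worn. I'll hold briefly, back off, then move to the right handle.

Request:
apply_moves(
  targets=[
    [[0,0,0,0,-1],[0,0,0,0,-1],[0,0,0,0,-1],[-0.2,0.01,0,0,-1],[-0.3,0.02,0,0,-1],[-0.4,0.03,0,0,-1],[-0.5,0.03,0,0,-1],[-0.5,0.03,0,0,-1]],
  ],
)

```text
clock: 6.87
eef_pos: [0.4199, 0.1399, 0.1174]
tool_rot: [0.733, 0.68, 0.003, 0.001]
ft_force: [0.0, 1.0, -0.6]
grip_width: -0.0001
grasp_force: 0.0
```

Request:
apply_moves(
  targets=[
    [[-0.3,0,0.4,0,-1],[0,0,0.8,0,-1],[0,0,0.8,0,-1],[0,0,0.8,0,-1],[0,0,0.5,0,-1],[0,0,0,0,-1]],
  ],
)

```text
clock: 7.37
eef_pos: [0.4107, 0.1407, 0.2547]
tool_rot: [0.733, 0.68, 0.007, 0.003]
ft_force: [0.9, -0.9, 0.1]
grip_width: -0.0
grasp_force: 0.0
```

Run:
```python
from workcell import get_obs
o=get_obs();print(o['eef_pos'],o['tool_rot'],o['ft_force'],o['joint_pos'])
```

```text
[0.41066296 0.1406768  0.25468761] [0.73316402 0.68000388 0.00747263 0.00306628] [ 0.91992461 -0.94309364  0.07521215] [ 3.29725821e-01  9.47143354e-02 -1.55730060e-01  1.30420386e+00
  4.63372816e-04  1.97572585e+00]
```

Request:
apply_moves(
  targets=[
    [[0.1,-0.95,0,2.4,-1],[0.1,-0.95,0,2.4,-1],[0.1,-0.95,0,2.4,-1],[0.1,-0.95,0,2.4,-1],[0.1,-0.95,0,2.4,-1],[0.1,-0.95,0,2.4,-1],[0.1,-0.95,0,2.4,-1],[0.1,-0.95,0,2.4,-1]],
  ],
)

```text
clock: 8.03
eef_pos: [0.4394, -0.1676, 0.2488]
tool_rot: [0.609, 0.793, 0.001, 0.002]
ft_force: [0.9, 0.6, 0.6]
grip_width: -0.0001
grasp_force: 0.0
```

Request:
apply_moves(
  targets=[
    [[0.1,-0.95,0,0,-1],[0,-0.1,-0.69,0,-1],[0,0,-0.69,0,-1],[0,0,-0.69,0,-1],[0,0,-0.69,0,-1],[0,0,-0.69,0,-1],[0,0,0,0,-1],[0,0,0,0,-1]],
  ],
)

```text
clock: 8.7
eef_pos: [0.4418, -0.2071, 0.1095]
tool_rot: [0.61, 0.793, -0.0, -0.001]
ft_force: [0.4, 0.1, 1.1]
grip_width: 0.0001
grasp_force: 0.0
```

Request:
apply_moves(
  targets=[
    [[0,-0.15,0.16,0,-1],[0.2,0.05,0,0,-1],[0.2,0.05,0,0,-1],[0.2,0.05,0,0,-1],[0.2,0.05,0,0,-1],[0.2,0.05,0,0,-1],[0,0,0,0,-1],[0,0,0,0,-1]],
  ],
)

```text
clock: 9.37
eef_pos: [0.4824, -0.2029, 0.1165]
tool_rot: [0.609, 0.793, -0.0, -0.0]
ft_force: [0.4, 0.4, 0.1]
grip_width: -0.0003
grasp_force: 0.0
```

Request:
apply_moves(
  targets=[
    [[0.1,0.03,0,0,-1],[0.1,0.03,0,0,-1],[0.1,0.03,0,0,-1],[0.1,0.03,0,0,-1],[0,0,0,0,-1],[0,0,0,0,-1]],
  ],
)

```text
clock: 9.87
eef_pos: [0.4975, -0.1985, 0.1164]
tool_rot: [0.61, 0.793, -0.0, -0.0]
ft_force: [-2.3, -1.9, -1.1]
grip_width: -0.0
grasp_force: 1.3
```

Request:
apply_moves(
  targets=[
    [[0.1,0.03,0,0,-1],[0.1,0.03,0,0,-1],[0,0,0,0,-1],[0,0,0,0,-1]],
  ],
)

```text
clock: 10.2
eef_pos: [0.506, -0.1961, 0.1166]
tool_rot: [0.61, 0.793, -0.0, -0.0]
ft_force: [-3.9, -2.6, -1.4]
grip_width: -0.0005
grasp_force: 1.7
```

Request:
apply_moves(
  targets=[
    [[0.05,0.01,0,0,-1],[0.05,0.01,0,0,-1],[0,0,0,0,-1],[0,0,0,0,-1]],
  ],
)

```text
clock: 10.53
eef_pos: [0.51, -0.1954, 0.1167]
tool_rot: [0.61, 0.793, -0.0, 0.0]
ft_force: [-3.2, -4.0, -1.1]
grip_width: -0.0
grasp_force: 1.8
```

Request:
apply_moves(
  targets=[
    [[0.05,0.01,0,0,-1],[0.05,0.01,0,0,-1],[0,0,0,0,-1],[0,0,0,0,-1]],
  ],
)

```text
clock: 10.87
eef_pos: [0.5135, -0.1947, 0.1167]
tool_rot: [0.61, 0.793, -0.0, -0.0]
ft_force: [-4.2, -3.5, -0.6]
grip_width: -0.0001
grasp_force: 2.4
```

Request:
apply_moves(
  targets=[
    [[0.05,0.01,0,0,-1],[0,0,0,0,-1],[0,0,0,0,-1],[0,0,0,0,-1]],
  ],
)

```text
clock: 11.2
eef_pos: [0.5139, -0.1947, 0.1166]
tool_rot: [0.61, 0.792, -0.002, -0.001]
ft_force: [-7.9, -4.5, 2.2]
grip_width: -0.0001
grasp_force: 4.5
```

This one went rigid at x = 0.514, against 0.512 predicted for sound and 0.524 for worn, so the right lever is sound. I'll push slightly more, hold, and check with a picture.

Request:
apply_moves(
  targets=[
    [[0.05,0.01,0,0,-1],[0,0,0,0,-1],[0,0,0,0,-1],[0,0,0,0,-1],[0,0,0,0,-1],[0,0,0,0,-1]],
  ],
)

```text
clock: 11.7
eef_pos: [0.5142, -0.1946, 0.1165]
tool_rot: [0.61, 0.792, -0.003, -0.002]
ft_force: [-12.8, -5.4, 5.3]
grip_width: 0.0002
grasp_force: 6.7
```

Run:
```python
from workcell import get_obs, imaging
import cv2,numpy as np
p,d=imaging.camera('side');q,_=imaging.camera('top')
cv2.imwrite('pics/end.png',np.hstack([cv2.resize(p[130:280,180:310],None,fx=3,fy=3,interpolation=3),cv2.resize(q[140:250,165:345],None,fx=2.27,fy=450/110,interpolation=3)[:450]]))
o=get_obs();print(o['eef_pos'],o['ft_force'])
```

```text
[ 0.51418756 -0.19460338  0.11654018] [-12.50481502  -5.71018114   4.9266603 ]
```

View pics/end.png

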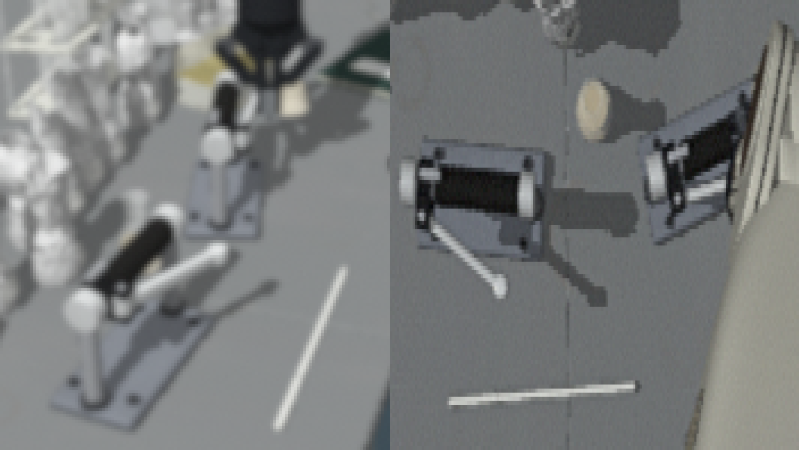

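The left lever is fully back out, with its tip at (500,287). The right lever is held in at (705,188), with a gap to its bar, at about 13 N. The flask and rod have not moved, so I'm handing in.

```bash
python3 -c "
from workcell import order
print(order.job_done())"
```

```text
the job is handed in; nothing more can be done
None
```

I pressed both levers and handed the job in: the left-hand lever is worn and back out, and the right-hand lever is sound and held against its stop at about 13 N; the verdict was not shown.

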